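Invert a rinsed glue beaker onto the free drying peg

ROBOT

A 6-joint arm with a two-finger parallel gripper is mounted at the origin on the work surface. World frame = base frame: x ahead of the robot, y to its left, z up, the work surface at z = 0. Lengths are in m, angles in degrees, forces in N, time in s.
With the tool pointing down it reaches from about 0.35 to 0.925 m from the base axis. Payload 6.4 kg.
Tool frame: the origin (TCP) lies at the very end of the fingers, on their centre line; the grasp point (between the pads) lies 19 mm behind it (env.grasp_offset is the distance from the TCP to the grasp point, in m); z points along the fingers, y is the line along which they close (so a half turn about z gives the same grasp; the last joint's range is limited). The gripper opens to 85 mm and grips with 20 to 120 N. Pads are 22 mm wide; open, the fingers measure 114 mm over their backs; the gripper's body (76 mm by 85 mm) begins 54 mm behind the grasp point. The pads swing forward as they close: fully open they stand 13 mm farther back than shut.
Start: joints at [-82.512, 14.043, 89.255, -0, 76.702, -9.975], TCP at [0.195, -0.62, 0.231] pointing down, gripper open.
Joint ranges: [-179.41, 179.41], [-58.25, 129.5], [7.25, 145.43], [-54.29, 234.29], [11.92, 165.04], [-157.13, 157.13]. Speed limits (degrees/s): [147.25, 147.25, 180, 180, 180, 180].

INTERFACE

Orientations are given as [roll, pitch, yaw] about the fixed x, y, z axes, in that order (R = Rz(yaw) Ry(pitch) Rx(roll)).
In Python, from plant import env, capture, camera_model, job gives the robot as it stands.
- The arm moves only by the tool step_arm, never from a script. Its argument "steps" is a list of rows, each an object with "slide": the shift along the tool's x, y, z in units of 250 mm (1.0 is 250 mm), a list of three; "rotation": the turn, a rotation vector about the tool's x, y, z in units of pi rad (1.0 is pi rad), a list of three. In form: [{"slide": [dx, dy, dz], "rotation": [rx, ry, rz]}, ...]. A call has 1 to 5 rows; each row is the pose to reach, as a shift and turn from the pose commanded when the call began, along the tool's axes at that moment, turning the shorter way round; what a row does not reach only later rows make up. A row lasts 1/8 s, in which the tool goes at most 62.5 mm and 10.7 degrees, less where a joint would pass 70% of its speed; a pose out of reach is approached as far as the arm can. A call with a number of a shift or a turn outside -1 to 1 is refused whole. A call with a gripper value outside its range is refused whole. "claw" is the opening, from 0 (shut) to 1 (fully open), set as the call begins (left out, the last holds). The fingers move at their own pace and stop on an object; "squeeze" is the grip in N (left out, the last holds). Time passes only in rows, so rows that repeat a pose let the fingers close. It gives the time, the measured TCP pose, the force, the opening and the grip force at its end, in the units of the state.
- env.sense(): the state, without advancing time (a new reading comes with each control period).
- capture(name): name is "scene" or "top"; returns the picture (384x512x3 uint8, red, green, blue); there is no depth.
- camera_model(name): a dict with "camera_matrix" (3x3 intrinsics, pixels), "rvec" (rotation vector, rad) and "tvec" (3), from world to camera coordinates, as OpenCV has them. Camera axes: x right, y down, z forward; pixel columns grow to the right and rows downward; lengths in m; the calibration is good to about 2 mm. A picture is of the moment at which its call begins. camera_model takes no time and is no camera call.
- job.close_job(): hands the job in; it is judged then, once.
The state is a dict: "time": time; "joint_pos": joint angles; "dq": joint speeds; "tau": joint torques, N m; "eef_pos": TCP position; "tool_rot": TCP orientation; "wrist_force": force on the tool from outside, world axes, zero at the start; "ft_torque": the same for the moment, N m; "finger_gap": finger opening in m; "gripper_force": force on a finger pad.
Only numpy, scipy, OpenCV 4.12 (cv2) and the standard library are available. Lean on these libraries where they do the work, as an engineer would, in place of code of your own. Each camera call takes 0.05 s, during which the arm holds its last target. There are 200 camera calls.

TASK

Hang the rinsed steel beaker that stands upright on the bench upside down on the empty drying peg, so that it comes to rest fully down with its bottom on the peg's head. On the way, lay it on its side in the wooden V-block and let go of it there, to take it again with another grip; then lower it gently over the peg. Leave the beaker that is already drying, the glue bottle, the offcut and the hammer alone.

Things in the scene. Friction and masses are not known exactly. Their poses are not given: they have to be found in the camera images.
- beaker_center (a point): Centre (half-way up, on the axis) of the beaker to hang: plain straight steel cup standing upright at the start, 56 mm outside diameter, 100 mm tall, wall 3 mm (inside diameter 50 mm), bottom 3 mm thick, about 0.14 kg. Its +z axis runs along the axis from the closed bottom to the open mouth (points up at the start, down when hung). It is round: turning about z means nothing.
- beaker_floor (a point): Centre of the beaker's inner floor, 47 mm from beaker_center towards the closed bottom; same axes.
- vblock_rest (a point): A fixed wooden V-block, 52 mm wide, 90 mm long and 40 mm tall, fixed to the bench, with a 90 degree V groove all along the length of its top. The point is where beaker_center comes when the beaker lies in the groove, midway along the block (55.6 mm above the bench); its y axis is the groove's direction, its z axis up. The block is narrower than the lying beaker and shorter, so fingers pass freely on either side. Either direction of the mouth along the groove will do.
- free_stand_tip (a point): Centre of the flat top of the empty drying peg, 135 mm above the bench, z up: a thin steel post (12 mm diameter) on a fixed round steel foot (90 mm diameter, 10 mm high) with a wooden head 36 mm in diameter and 20 mm high, bevelled to a flat 24 mm across on top. When hung, the beaker's inner floor lies on this flat, so beaker_center is 47 mm below this point and the rim hangs clear of the foot.
- used_stand_tip (a point): The same point of the other drying stand, alike, on which a beaker hangs already. The two stands may be in either place.
- drying_beaker_center (a point): Centre (half-way up) of the beaker already drying upside down on the other stand: steel, 74 mm diameter, 85 mm tall, loose, its bottom 138 mm above the bench. Leave alone.
- glue_bottle: White plastic glue bottle, 64 mm diameter, 170 mm tall, standing; origin at the centre of its underside. Leave alone.
- offcut: Wooden offcut, 160 x 60 x 40 mm lying flat, long along its x; origin at the centre of its underside. Leave alone.
- hammer: Hammer lying on the bench, about 260 mm long along its x axis, 26 mm high; origin on the bench midway along it, head towards +x. Leave alone.
There are look-alikes about, which are no part of the job. Leave any pink or purple look-alike of the part that bears beaker_center alone.

How it is judged:
By the outcome, as a careful person would: the job done as asked, in the order asked, and still so for the second after the job is handed in, with the robot touching nothing.
It also fails if it takes over 59 s, if anything falls off the work surface, if the arm or the gripper's body presses on something with over 40 N, if the wrist force passes 120 N, or if a joint passes its speed limit or range.

## Working session

There is one attempt and no reset: what is moved stays moved. The work goes in short steps, Python scripts to look and compute and a tool call to move; the robot and the scene stay as the last step left them, time stands still between calls to the robot, and variables do not carry over. Pictures are saved under pics/ and viewed, at most 10 in all, crops included, and the job is handed in when it is done.

Besides the shell and the picture viewer there is one more tool, called after "Request:" as a command line: name --argument value ..., lists and objects as JSON in quotes. step_arm: Moves the arm, as the interface text tells. Shifts and turns lie within -1 to 1; 1 stands for 250 mm of shift or pi rad of turn. Its arguments: {"type":"object","properties":{"steps":{"type":"array","items":{"type":"object","properties":{"slide":{"type":"array","items":{"type":"number"}},"rotation":{"type":"array","items":{"type":"number"}}}}},"claw":{"type":"number"},"squeeze":{"type":"number"}},"required":["steps"]}

```bash
mkdir -p pics; ls; python3 - <<'E'
from plant import env,capture,camera_model
import cv2
for n in("scene","top"):
    cv2.imwrite(f"pics/{n}0.png",cv2.resize(capture(n),(800,600),interpolation=cv2.INTER_CUBIC)[:,:,::-1]); print(camera_model(n))
print(env.sense(),env.grasp_offset)
E
```

```text
pics
{'camera_matrix': array([[496.17499203,   0.        , 252.24333471],
       [  0.        , 496.17499203, 189.13264704],
       [  0.        ,   0.        ,   1.        ]]), 'rvec': array([ 2.17719975,  1.518435  , -0.42340033]), 'tvec': array([-0.12809989, -0.43216386,  1.65386071])}
{'camera_matrix': array([[455.48417541,   0.        , 249.57477219],
       [  0.        , 455.48417541, 190.43771308],
       [  0.        ,   0.        ,   1.        ]]), 'rvec': array([ 2.16275221, -2.1213925 ,  0.18182197]), 'tvec': array([-0.08579035,  0.55685161,  1.25879297])}
{'time': 0.1, 'joint_pos': array([-8.25118208e+01,  1.40801541e+01,  8.93181955e+01,  6.55765931e-04,
        7.67020614e+01, -9.97637663e+00]), 'dq': array([ 0.03117009, -0.13216128, -0.15708468,  0.07810216, -0.06230442,
        0.02932574]), 'tau': array([-5.85596331e-05, -4.30668747e+01, -3.27130795e+01, -2.41141679e-04,
        2.79723710e-03,  9.31865998e-06]), 'eef_pos': array([ 0.19500432, -0.61953215,  0.23028759]), 'tool_rot': array([-1.79901218e+02, -1.80236844e-02,  1.74643889e+01]), 'wrist_force': array([ 0.05808897, -0.0720554 , -0.17679198]), 'ft_torque': array([ 0.03836231,  0.01582121, -0.00316363]), 'gripper_force': 0.0, 'finger_gap': 0.0853938653296355} 0.0187
```

View pics/scene0.png

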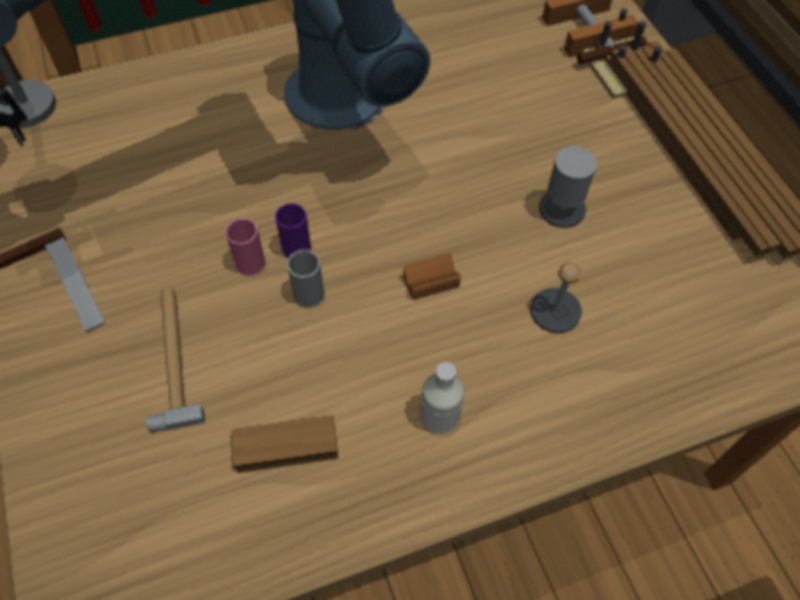

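View pics/top0.png

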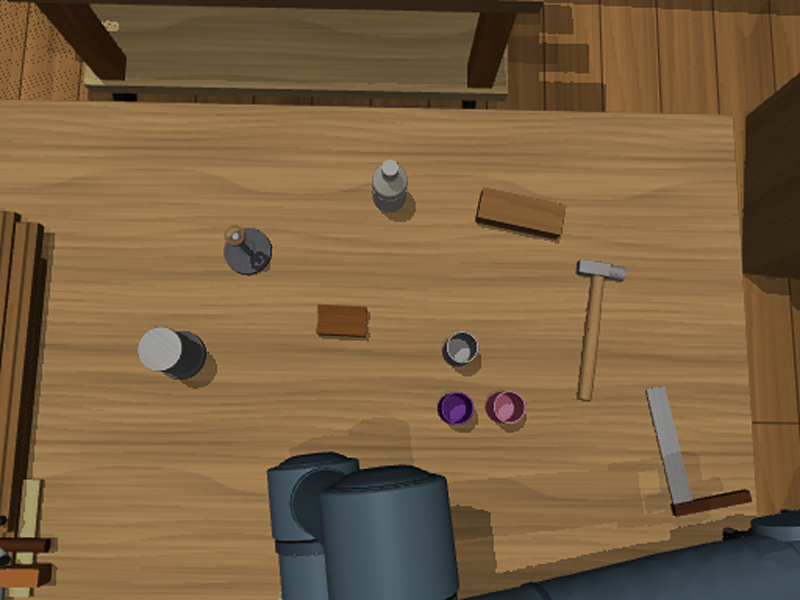

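Candidates for the beaker, in pixels of the 800x600 scene picture:
- Grey steel at (306,278), the one to use by its description.
- Purple look-alike at (293,230).
- Pink look-alike at (246,246).
- The beaker already drying, on the left stand in the top picture and at (570,185) in the scene picture.

The empty peg's head is at (569,272) in scene and (235,235) in top. The V-block is at (432,276) in scene and (342,320) in top. I'll check the choice in one close crop.

```bash
python3 - <<'E'
from plant import capture
import cv2,numpy as np
out=[]
for n,cs in(("top",[(295,224),(219,205),(155,156)]),("scene",[(196,178),(276,177),(360,188)])):
    im=capture(n)[:,:,::-1]; cv2.imwrite(f"pics/raw_{n}.png",im)
    row=[]
    for u,v in cs:
        c=cv2.resize(im[v-25:v+25,u-25:u+25],(260,260),interpolation=cv2.INTER_CUBIC)
        for k in range(0,50,10):
            cv2.putText(c,str(u-25+k),(int(k*5.2),10),0,.35,(0,255,255)); cv2.putText(c,str(v-25+k),(0,int(k*5.2)+4),0,.35,(0,255,0))
        row.append(c)
    out.append(np.hstack(row))
cv2.imwrite("pics/crops.png",np.vstack(out))
E
```

```text
(no output)
```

View pics/crops.png

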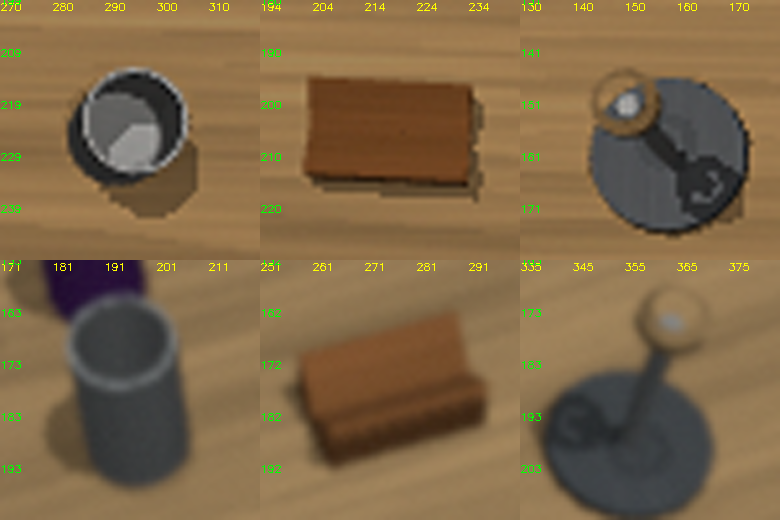

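The crop confirms a plain grey steel beaker next to the purple one, with its rim centre at raw top (295.6,221.9) and raw scene (194.3,168.2). The V-block's top corners are clear, and the peg head is at top (150.6,150.6) and scene (364,174.5).

```bash
cat >h.py <<'E'
import numpy as np,cv2
from plant import env,camera_model
from scipy.spatial.transform import Rotation as R
def pl(n,uv,z):
    m=camera_model(n);K=m["camera_matrix"];Rm=cv2.Rodrigues(m["rvec"])[0];t=np.ravel(m["tvec"])
    d=Rm.T@np.linalg.solve(K,[*uv,1]);c=-Rm.T@t
    return c+d*(z-c[2])/d[2]
def Rt(x,y,z): # columns from axes
    return np.c_[x,y,z]
def rel(p,Rg,p0,R0):
    return (R0.T@(np.array(p)-p0)/.25).round(4),(R.from_matrix(R0.T@Rg).as_rotvec()/np.pi).round(4)
E
python3 - <<'E'
from h import *
np.set_printoptions(precision=4,suppress=True)
print("beaker",pl("top",(295.4,221.8),.1),pl("scene",(194.1,168.1),.1))
print("head",pl("top",(150.4,150.5),.13),pl("scene",(364,174.3),.127))
print("foot",pl("top",(158.3,160.5),.01),pl("scene",(355.5,198.3),.01))
c=np.array([pl("top",p,.04) for p in((202.8,194.5),(234.3,196.2),(233.7,214.9),(202.3,213))])
print(c,c.mean(0),[np.linalg.norm(c[i]-c[i-1]) for i in range(4)])
d=(c[1]-c[0]+c[2]-c[3]);print(np.degrees(np.arctan2(d[1],d[0])))
for n,uv in(("purple",(456*.64,408*.64)),("pink",(505*.64,407*.64)),("used",(160*.64,349*.64)),("bottle",(390*.64,168*.64))): print(n,pl("top",uv,{"used":.138,"bottle":.17}.get(n,.1)))
E
```

```text
beaker [ 0.4659 -0.2005  0.1   ] [ 0.464  -0.1986  0.1   ]
head [0.6487 0.196  0.13  ] [0.6493 0.1994 0.127 ]
foot [0.6485 0.197  0.01  ] [0.651  0.1982 0.01  ]
[[ 0.5447  0.0588  0.04  ]
 [ 0.5416 -0.0316  0.04  ]
 [ 0.4878 -0.0312  0.04  ]
 [ 0.4914  0.0584  0.04  ]] [0.5164 0.0136 0.04  ] [np.float64(0.05329927482735405), np.float64(0.09042850489189344), np.float64(0.053864369154459114), np.float64(0.08959113594753741)]
-92.16396554885965
purple [ 0.3602 -0.1912  0.1   ]
pink [ 0.3635 -0.2753  0.1   ]
used [0.4484 0.3091 0.138 ]
bottle [ 0.7619 -0.07    0.17  ]
```

```bash
cat >>h.py <<'E'
s,c=np.sin(np.radians(35)),np.cos(np.radians(35))
A=np.array([0,-s,-c]);B=np.array([0,c,-s])
def O(T,yaw=0):
    Z=R.from_euler('z',yaw,degrees=True).as_matrix(); y=Z@[1,0,0]; z=Z@T
    return np.c_[np.cross(y,z),y,z]
def plan(ways,p0=None,R0=None):
    """ways: (axis point at grasp, orientation, back-off)"""
    st=env.sense()
    if p0 is None: p0=st["eef_pos"]+[0,0,.0007]; R0=R.from_euler('xyz',st["tool_rot"],degrees=True).as_matrix()
    print(st["time"],p0.round(4))
    for P,Rg,b in ways:
        p=np.array(P)+Rg[:,2]*(.0227-b); print(p.round(4),*[x.tolist() for x in rel(p,Rg,p0,R0)])
BK=np.array([.465,-.1997,.05]);VB=np.array([.516,.0136,.0556]);g=np.array([.038,.999,0]);PEG=np.array([.6495,.1975,.135])
E
python3 - <<'E'
from h import *
print([a for a in dir(env) if a[0]!='_'])
plan([(BK+[0,0,.02],O(A),.16)])
E
```

```text
['Unreachable', 'grasp_offset', 'sense']
0.2 [ 0.195  -0.6197  0.2313]
[ 0.465  -0.1209  0.1825] [1.6288, -1.5788, 0.1975] [-0.1231, -0.1677, -0.3896]
```

Request:
step_arm --steps '[{"slide": [0.2,-0.2,0],"rotation": [-0.02,-0.03,-0.07]},{"slide": [0.4,-0.4,0],"rotation": [-0.04,-0.06,-0.13]},{"slide": [0.6,-0.58,0],"rotation": [-0.06,-0.08,-0.19]},{"slide": [0.8,-0.78,0],"rotation": [-0.08,-0.11,-0.25]},{"slide": [0.8,-0.78,0],"rotation": [-0.1,-0.14,-0.31]}]' --claw 1

```text
time: 0.82
eef_pos: [0.3284, -0.3716, 0.2313]
tool_rot: [174.5, 24.7, 64.6]
wrist_force: [-0.0, -0.9, -0.1]
finger_gap: 0.0853
gripper_force: 0.0
```

```bash
python3 -c "
from h import *
print(env.sense()['joint_pos'])
plan([(BK+[0,0,.02],O(A),.16)])"
```

```text
[-51.84944391 -14.14956675 120.04005835 -22.52479105  59.49123265
 -18.5644613 ]
0.825 [ 0.3284 -0.3716  0.232 ]
[ 0.465  -0.1209  0.1825] [1.1185, 0.0909, -0.2891] [-0.0405, -0.0503, -0.1251]
```

Request:
step_arm --steps '[{"slide": [0.22,0.02,-0.06],"rotation": [-0.02,-0.03,-0.06]},{"slide": [0.45,0.04,-0.12],"rotation": [-0.04,-0.05,-0.125]},{"slide": [0.67,0.06,-0.18],"rotation": [-0.04,-0.05,-0.125]},{"slide": [0.9,0.08,-0.24],"rotation": [-0.04,-0.05,-0.125]},{"slide": [1.0,0.09,-0.27],"rotation": [-0.04,-0.05,-0.125]}]'

```text
time: 1.45
eef_pos: [0.4543, -0.1478, 0.1898]
tool_rot: [-180.0, 34.8, 89.7]
wrist_force: [0.1, -0.5, 0.8]
finger_gap: 0.0855
gripper_force: 0.0
```

Request:
step_arm --steps '[{"slide": [0,0,0],"rotation": [0,0,0]}]'

```text
time: 1.58
eef_pos: [0.4541, -0.1491, 0.1901]
tool_rot: [-179.9, 34.8, 89.7]
wrist_force: [-0.1, 0.1, -0.4]
finger_gap: 0.0853
gripper_force: 0.0
```

```bash
python3 -c "
from h import *
print(env.sense()['joint_pos'])
plan([(BK+[0,0,.02],O(A),.16),(BK+[0,0,.02],O(A),.05),(BK+[0,0,.02],O(A),.0)])"
```

```text
[-14.84851331  -7.14442652 121.06315601 -38.53630398  62.39925731
   2.73493836]
1.575 [ 0.4541 -0.1491  0.1908]
[ 0.465  -0.1209  0.1825] [0.1116, 0.0431, -0.037] [-0.0012, -0.0013, -0.0013]
[ 0.465  -0.184   0.0924] [0.1098, 0.0448, 0.403] [-0.0012, -0.0013, -0.0013]
[ 0.465  -0.2127  0.0514] [0.109, 0.0455, 0.603] [-0.0012, -0.0013, -0.0013]
```

Request:
step_arm --steps '[{"slide": [0.111,0.044,-0.037],"rotation": [-0.001,-0.001,-0.001]},{"slide": [0.11,0.045,0.15],"rotation": [-0.001,-0.001,-0.001]},{"slide": [0.11,0.045,0.3],"rotation": [-0.001,-0.001,-0.001]},{"slide": [0.11,0.045,0.4],"rotation": [-0.001,-0.001,-0.001]},{"slide": [0.11,0.045,0.4],"rotation": [-0.001,-0.001,-0.001]}]'

```text
time: 2.2
eef_pos: [0.4626, -0.1862, 0.0914]
tool_rot: [-179.8, 34.9, 89.7]
wrist_force: [-0.1, -0.3, 0.2]
finger_gap: 0.085
gripper_force: 0.0
```

```bash
python3 - <<'E'
from h import *
from plant import capture
import cv2
plan([(BK+[0,0,.02],O(A),.0)])
t=capture("top")[150:270,210:370,::-1];q=capture("scene")[110:230,120:280,::-1]
cv2.imwrite("pics/g1.png",cv2.resize(np.hstack([t,q]),(800,300),interpolation=cv2.INTER_CUBIC))
E
```

```text
2.2 [ 0.4626 -0.1862  0.0921]
[ 0.465  -0.2127  0.0514] [0.0063, 0.0107, 0.1942] [-0.002, -0.0005, -0.0016]
```

View pics/g1.png

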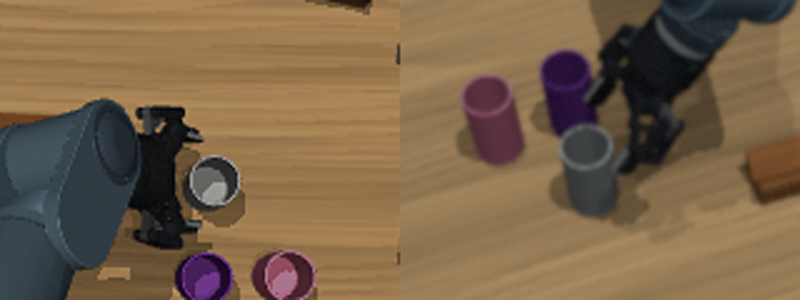

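The open fingers straddle the grey beaker: tips near (195,135) and (195,225) in the crop, beaker at (214,182). The purple one is clear, so I'll go in and close.

Request:
step_arm --steps '[{"slide": [0.006,0.011,0.1],"rotation": [-0.002,0,-0.001]},{"slide": [0.006,0.011,0.19],"rotation": [-0.002,0,-0.001]},{"slide": [0.006,0.011,0.194],"rotation": [-0.002,0,-0.001]}]'

```text
time: 2.68
eef_pos: [0.4671, -0.2118, 0.0524]
tool_rot: [179.7, 35.0, 89.9]
wrist_force: [0.0, 0.2, 0.0]
finger_gap: 0.0855
gripper_force: 0.0
```

Request:
step_arm --steps '[{"slide": [0,0,0]},{"slide": [0,0,0]},{"slide": [0,0,0]},{"slide": [0,0,0]},{"slide": [0,0,0]}]' --claw 0 --squeeze 50

```text
schema error: expected keys slide, rotation
```

```bash
python3 - <<'E'
from h import *
st=env.sense();print(st["wrist_force"],st["finger_gap"],st["gripper_force"],st["joint_pos"],st["tool_rot"])
# lift, then V-block
p=st["eef_pos"];P0=p-O(A)[:,2]*.0227
plan([(P0+[0,0,.15],O(A),0),(VB-.02*g+[0,0,.12],O(B),0)])
E
```

```text
[0.03813737 0.23493429 0.01026438] 0.08545595030341642 0.0 [-21.91163261  10.19290799 121.22511535 -48.41231285  45.13941574
  12.2916553 ] [179.69963867  34.96710226  89.89031019]
2.675 [ 0.4671 -0.2118  0.0531]
[ 0.4671 -0.2118  0.2024] [-0.3423, 0.0026, -0.4894] [0.0013, -0.0002, -0.0005]
[0.5152 0.0122 0.1626] [0.4836, 0.1954, -0.8714] [0.0014, 0.4998, 0.0006]
```

Request:
step_arm --steps '[{"slide": [0,0,0],"rotation": [0,0,0]},{"slide": [0,0,0],"rotation": [0,0,0]},{"slide": [0,0,0],"rotation": [0,0,0]},{"slide": [0,0,0],"rotation": [0,0,0]},{"slide": [0,0,0],"rotation": [0,0,0]}]' --claw 0 --squeeze 50

```text
time: 3.3
eef_pos: [0.4681, -0.2116, 0.0536]
tool_rot: [179.6, 35.1, 89.9]
wrist_force: [-1.9, 3.6, 7.4]
finger_gap: 0.0539
gripper_force: 53.8
```

Request:
step_arm --steps '[{"slide": [0,0,0],"rotation": [0,0,0]},{"slide": [0,0,0],"rotation": [0,0,0]}]'

```text
time: 3.55
eef_pos: [0.4681, -0.2116, 0.0536]
tool_rot: [179.6, 35.0, 89.9]
wrist_force: [-1.4, 3.9, 8.1]
finger_gap: 0.0544
gripper_force: 53.8
```

```bash
python3 - <<'E'
from h import *
st=env.sense();p=st["eef_pos"];P0=p-O(A)[:,2]*.0227
plan([(P0+[0,0,.15],O(A),0),(VB-.02*g+[0,0,.12],O(B),0)])
E
```

```text
3.55 [ 0.4681 -0.2116  0.0543]
[ 0.4681 -0.2116  0.2036] [-0.343, 0.0035, -0.4889] [0.002, 0.0003, -0.0005]
[0.5152 0.0122 0.1626] [0.4846, 0.1932, -0.8675] [0.0019, 0.5003, 0.0012]
```

Request:
step_arm --steps '[{"slide": [-0.04,0,-0.06],"rotation": [0,0,0]},{"slide": [-0.12,0,-0.17],"rotation": [0,0,0]},{"slide": [-0.23,0,-0.33],"rotation": [0,0,0]},{"slide": [-0.34,0,-0.49],"rotation": [0,0,0]},{"slide": [-0.34,0,-0.49],"rotation": [0,0,0]}]'

```text
time: 4.18
eef_pos: [0.469, -0.2116, 0.2062]
tool_rot: [179.1, 35.1, 89.6]
wrist_force: [-0.2, -0.2, -2.3]
finger_gap: 0.0537
gripper_force: 53.5
```

```bash
python3 - <<'E'
from h import *
from plant import capture
import cv2
Q=VB-.02*g+[0,0,.15]
plan([(Q,O(B),0)])
t=capture("top")[150:270,210:370,::-1];q=capture("scene")[80:200,120:280,::-1]
cv2.imwrite("pics/g2.png",cv2.resize(np.hstack([t,q]),(800,300),interpolation=cv2.INTER_CUBIC))
E
```

```text
4.175 [ 0.469  -0.2116  0.2069]
[0.5152 0.0122 0.1926] [0.766, 0.1865, -0.4663] [0.0045, 0.5008, 0.0017]
```

View pics/g2.png

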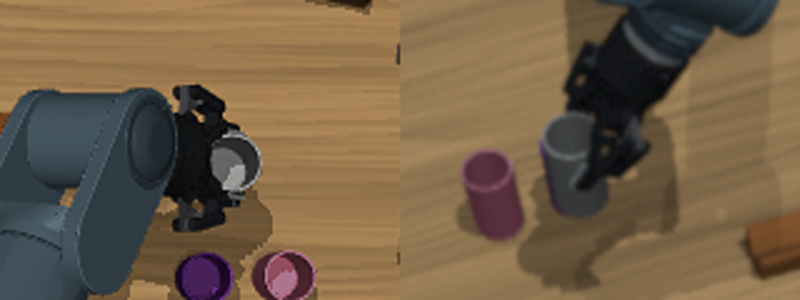

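The beaker is lifted, upright in the grip. Next I'll turn it over the V-block.

Request:
step_arm --steps '[{"slide": [0.08,0.02,-0.1],"rotation": [0,0.05,0]},{"slide": [0.16,0.04,-0.15],"rotation": [0,0.1,0]},{"slide": [0.24,0.06,-0.2],"rotation": [0.001,0.15,0]},{"slide": [0.32,0.08,-0.25],"rotation": [0.002,0.2,0]},{"slide": [0.4,0.1,-0.3],"rotation": [0.002,0.25,0.001]}]'

```text
time: 4.9
eef_pos: [0.4905, -0.0848, 0.2034]
tool_rot: [-179.7, -10.4, 89.8]
wrist_force: [-0.6, -1.2, -3.2]
finger_gap: 0.0539
gripper_force: 53.4
```

```bash
python3 - <<'E'
from h import *
print(env.sense()['joint_pos'])
plan([(VB-.02*g+[0,0,.12],O(B,-2.2),0)])
E
```

```text
[-27.69460246  -3.32945267 111.38242373   9.33816261  77.18765925
 -30.01437739]
4.9 [ 0.4905 -0.0848  0.2041]
[0.516  0.0122 0.1626] [0.3522, 0.1017, 0.233] [-0.0075, 0.2477, 0.0091]
```

Request:
step_arm --steps '[{"slide": [0.07,0.02,0.02],"rotation": [-0.001,0.05,0.002]},{"slide": [0.14,0.04,0.06],"rotation": [-0.003,0.1,0.004]},{"slide": [0.21,0.06,0.12],"rotation": [-0.005,0.15,0.006]},{"slide": [0.28,0.08,0.17],"rotation": [-0.006,0.2,0.008]},{"slide": [0.352,0.102,0.233],"rotation": [-0.0075,0.248,0.009]}]'

```text
time: 5.52
eef_pos: [0.5162, 0.0113, 0.1613]
tool_rot: [180.0, -55.0, 87.8]
wrist_force: [0.2, -0.1, -2.3]
finger_gap: 0.054
gripper_force: 53.5
```

```bash
python3 - <<'E'
from h import *
from plant import capture
import cv2
print(env.sense()['joint_pos'],env.sense()['tool_rot'])
Q=VB-.02*g
plan([(Q+[0,0,.12],O(B,-2.2),0),(Q+[0,0,.02],O(B,-2.2),0),(Q,O(B,-2.2),0)])
t=capture("top")[130:250,170:330,::-1];q=capture("scene")[80:200,180:340,::-1]
cv2.imwrite("pics/g3.png",cv2.resize(np.hstack([t,q]),(800,300),interpolation=cv2.INTER_CUBIC))
E
```

```text
[-33.09535692  13.70555044 110.45296218  44.70359771  91.42508595
 -44.72218884] [179.96227398 -54.97070476  87.77053314]
5.525 [0.5162 0.0113 0.162 ]
[0.516  0.0122 0.1626] [0.004, -0.0013, 0.0015] [0.0003, 0.0002, -0.0001]
[0.516  0.0122 0.0626] [-0.3236, -0.0015, 0.2311] [0.0003, 0.0002, -0.0001]
[0.516  0.0122 0.0426] [-0.3891, -0.0015, 0.2771] [0.0003, 0.0002, -0.0001]
```

View pics/g3.png

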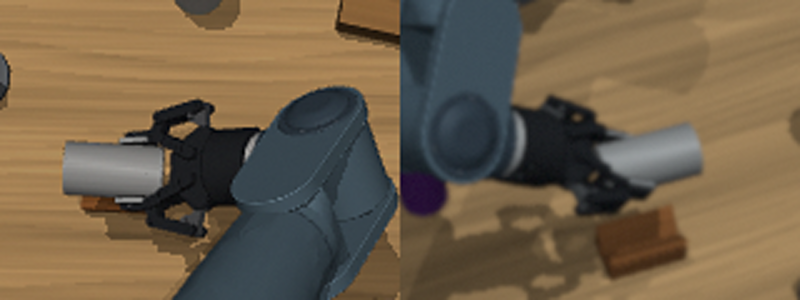

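The beaker lies level above the block, its closed end at crop (63,169), which is raw top (195,197.6). I'll lower to 8 mm above rest.

Request:
step_arm --steps '[{"slide": [-0.1,-0.001,0.07],"rotation": [0,0,0]},{"slide": [-0.2,-0.001,0.143],"rotation": [0,0,0]},{"slide": [-0.3,-0.001,0.214],"rotation": [0,0,0]},{"slide": [-0.355,-0.001,0.253],"rotation": [0,0,0]},{"slide": [-0.363,-0.0015,0.259],"rotation": [0,0,0]}]'

```text
time: 6.25
eef_pos: [0.5166, 0.0112, 0.0514]
tool_rot: [179.8, -54.7, 88.0]
wrist_force: [-0.1, 0.0, -1.3]
finger_gap: 0.0541
gripper_force: 53.5
```

```bash
python3 - <<'E'
from h import *
from plant import capture
import cv2
Q=VB-.02*g
print("bottom end",pl("top",(195,197.6),.176))
plan([(Q+[0,0,z],O(B,-2.2),0) for z in(.004,.002,0,-.002)])
t=capture("top")[150:230,180:290,::-1];q=capture("scene")[120:200,220:330,::-1]
cv2.imwrite("pics/g4.png",cv2.resize(np.hstack([t,q]),(800,290),interpolation=cv2.INTER_CUBIC))
E
```

```text
bottom end [0.51584717 0.06543766 0.176     ]
6.25 [0.5166 0.0112 0.0521]
[0.516  0.0122 0.0466] [-0.0158, -0.0028, 0.0158] [0.0002, 0.0018, 0.0007]
[0.516  0.0122 0.0446] [-0.0223, -0.0028, 0.0204] [0.0002, 0.0018, 0.0007]
[0.516  0.0122 0.0426] [-0.0288, -0.0028, 0.025] [0.0002, 0.0018, 0.0007]
[0.516  0.0122 0.0406] [-0.0354, -0.0028, 0.0296] [0.0002, 0.0018, 0.0007]
```

View pics/g4.png

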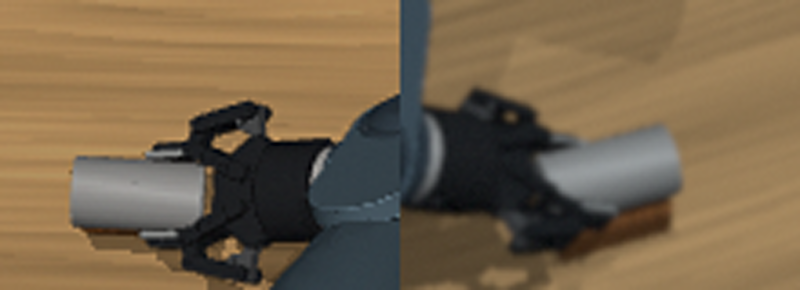

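The beaker is just above the groove and aligned with it: closed end at (75,192) in the left crop, block visible beneath. I'll lower slowly.

Request:
step_arm --steps '[{"slide": [-0.01,-0.002,0.01],"rotation": [0,0.001,0]},{"slide": [-0.016,-0.003,0.016],"rotation": [0,0.002,0.001]},{"slide": [-0.022,-0.003,0.0204],"rotation": [0,0.002,0.001]},{"slide": [-0.026,-0.003,0.023],"rotation": [0,0.002,0.001]},{"slide": [-0.026,-0.003,0.023],"rotation": [0,0.002,0.001]}]'

```text
time: 6.98
eef_pos: [0.5169, 0.0119, 0.0451]
tool_rot: [179.8, -55.2, 88.0]
wrist_force: [-2.3, -0.7, 8.1]
finger_gap: 0.054
gripper_force: 54.4
```

```bash
python3 - <<'E'
from h import *
Q=VB-.02*g
plan([(Q+[0,0,z],O(B,-2.2),0) for z in(0,-.002)])
E
```

```text
6.975 [0.5169 0.0119 0.0458]
[0.516  0.0122 0.0426] [-0.0101, -0.0038, 0.0083] [0.0005, -0.0012, 0.0006]
[0.516  0.0122 0.0406] [-0.0167, -0.0039, 0.0129] [0.0005, -0.0012, 0.0006]
```

Request:
step_arm --steps '[{"slide": [0,0,0],"rotation": [0,0,0]},{"slide": [0,0,0],"rotation": [0,0,0]},{"slide": [0,0,0],"rotation": [0,0,0]},{"slide": [0,0,0],"rotation": [0,0,0]},{"slide": [0,0,0],"rotation": [0,0,0]}]' --claw 1

```text
time: 7.6
eef_pos: [0.5164, 0.012, 0.0433]
tool_rot: [179.9, -55.0, 87.8]
wrist_force: [-0.2, 0.4, 0.5]
finger_gap: 0.0856
gripper_force: 0.0
```

Request:
step_arm --steps '[{"slide": [0,0,-0.08],"rotation": [0,0,0]},{"slide": [0,0,-0.2],"rotation": [0,0,0]},{"slide": [0,0,-0.35],"rotation": [0,0,0]},{"slide": [0.1,0,-0.5],"rotation": [0,0,0]},{"slide": [0.25,0,-0.6],"rotation": [0,0,0]}]'

```text
time: 8.22
eef_pos: [0.5129, -0.0775, 0.1825]
tool_rot: [179.8, -55.0, 87.7]
wrist_force: [0.0, 1.3, -0.3]
finger_gap: 0.0854
gripper_force: 0.0
```

```bash
python3 - <<'E'
from h import *
from plant import capture
import cv2
print(env.sense()['joint_pos'])
plan([(VB+.02*g+[0,0,.15],O(A,-2.2),0)])
t=capture("top")[150:230,180:290,::-1];q=capture("scene")[120:200,220:330,::-1]
c=cv2.resize(np.hstack([t,q]),(800,290),interpolation=cv2.INTER_CUBIC)
cv2.imwrite("pics/g5.png",c)
E
```

```text
[-40.75395592  15.77203637 105.16213003  40.5165581   98.05031168
 -47.24438275]
8.225 [ 0.5129 -0.0775  0.1832]
[0.5163 0.0206 0.187 ] [0.2376, -0.0031, 0.3126] [0.0008, -0.5, -0.0014]
```

View pics/g5.png

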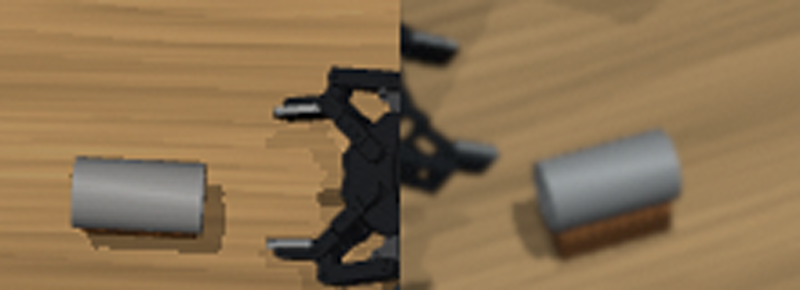

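The beaker rests alone in the groove: crop corners (72,157) to (205,236), mouth towards the gripper, nothing touching it. Next I'll swing round to the other grip.

Request:
step_arm --steps '[{"slide": [0.1,0,0.0],"rotation": [0,-0.055,0]},{"slide": [0.2,0,0.05],"rotation": [0,-0.11,0]},{"slide": [0.25,-0.003,0.12],"rotation": [0,-0.165,0]},{"slide": [0.27,-0.003,0.2],"rotation": [0,-0.22,0]},{"slide": [0.28,-0.003,0.3],"rotation": [0.001,-0.275,-0.001]}]'

```text
time: 8.95
eef_pos: [0.5167, 0.0259, 0.1964]
tool_rot: [179.8, -5.2, 87.9]
wrist_force: [-0.0, 0.7, -0.6]
finger_gap: 0.0853
gripper_force: 0.0
```

```bash
python3 - <<'E'
from h import *
print("beaker",pl("top",(217.8,203.5),.06),env.sense()['joint_pos'])
plan([(VB+.02*g,O(A,-2.2),.16)])
E
```

```text
beaker [0.51696221 0.01382065 0.06      ] [-12.29068225  -2.17099723 110.68914675   5.38894779  72.24465095
 -11.85949337]
8.95 [0.5167 0.0259 0.1971]
[0.5198 0.1123 0.1681] [0.3337, -0.0011, 0.1468] [0.0014, -0.2232, 0.0001]
```

Request:
step_arm --steps '[{"slide": [0.08,0,0.0],"rotation": [0,-0.05,0]},{"slide": [0.16,0,0.03],"rotation": [0,-0.1,0]},{"slide": [0.25,0,0.08],"rotation": [0.001,-0.15,0]},{"slide": [0.33,-0.001,0.14],"rotation": [0.001,-0.2,0]},{"slide": [0.334,-0.001,0.147],"rotation": [0.0014,-0.223,0]}]'

```text
time: 9.57
eef_pos: [0.518, 0.1144, 0.1649]
tool_rot: [-179.5, 34.8, 88.3]
wrist_force: [-0.5, -1.0, -0.4]
finger_gap: 0.0853
gripper_force: 0.0
```

Request:
step_arm --steps '[{"slide": [0,0,0],"rotation": [0,0,0]}]'

```text
time: 9.7
eef_pos: [0.5184, 0.1135, 0.1653]
tool_rot: [-179.5, 34.6, 88.2]
wrist_force: [-0.1, 0.3, 0.4]
finger_gap: 0.0855
gripper_force: 0.0
```

```bash
python3 - <<'E'
from h import *
print(env.sense()['joint_pos'])
P=VB+.02*g+[.0005,0,0]
plan([(P,O(A,-2.2),b) for b in(.16,.1,.05,0)])
E
```

```text
[ 15.05243688  12.59978356 103.38580832 -33.59108433  78.12459652
  28.24838141]
9.7 [0.5184 0.1135 0.166 ]
[0.5203 0.1123 0.1681] [-0.0086, 0.0076, -0.0043] [-0.0012, -0.0021, 0.0019]
[0.519  0.0779 0.1189] [-0.0102, 0.0085, 0.2357] [-0.0012, -0.0021, 0.0019]
[0.5179 0.0492 0.078 ] [-0.0115, 0.0093, 0.4357] [-0.0012, -0.0021, 0.0019]
[0.5168 0.0206 0.037 ] [-0.0128, 0.0101, 0.6357] [-0.0012, -0.0021, 0.0019]
```

Request:
step_arm --steps '[{"slide": [-0.009,0.008,0.1],"rotation": [-0.001,-0.002,0.002]},{"slide": [-0.01,0.0085,0.22],"rotation": [-0.001,-0.002,0.002]},{"slide": [-0.011,0.009,0.34],"rotation": [-0.001,-0.002,0.002]},{"slide": [-0.0115,0.0093,0.43],"rotation": [-0.001,-0.002,0.002]},{"slide": [-0.0115,0.0093,0.436],"rotation": [-0.001,-0.002,0.002]}]'

```text
time: 10.32
eef_pos: [0.5177, 0.047, 0.0778]
tool_rot: [180.0, 34.9, 87.5]
wrist_force: [-0.4, 0.0, 1.0]
finger_gap: 0.0856
gripper_force: 0.0
```

```bash
python3 - <<'E'
from h import *
print(env.sense()['joint_pos'])
P=VB+.02*g+[.0005,0,0]
plan([(P,O(A,-2.2),b) for b in(.02,0)])
E
```

```text
[  8.53001974  17.39379333 108.60764651 -37.69875084  66.83060859
  30.28634483]
10.325 [0.5177 0.047  0.0785]
[0.5172 0.032  0.0534] [0.0085, 0.0005, 0.1167] [-0.0009, -0.0003, -0.0014]
[0.5168 0.0206 0.037 ] [0.0084, 0.0007, 0.1967] [-0.0009, -0.0003, -0.0014]
```

Request:
step_arm --steps '[{"slide": [0.008,0,0.1],"rotation": [-0.001,0,-0.001]},{"slide": [0.008,0,0.18],"rotation": [-0.001,0,-0.001]},{"slide": [0.008,0,0.195],"rotation": [-0.001,0,-0.001]},{"slide": [0.008,0,0.195],"rotation": [-0.001,0,-0.001]}]'

```text
time: 10.82
eef_pos: [0.5179, 0.0225, 0.0376]
tool_rot: [179.8, 35.0, 87.8]
wrist_force: [-0.2, -0.6, -0.8]
finger_gap: 0.0852
gripper_force: 0.0
```

Request:
step_arm --steps '[{"slide": [0,0,0],"rotation": [0,0,0]},{"slide": [0,0,0],"rotation": [0,0,0]},{"slide": [0,0,0],"rotation": [0,0,0]},{"slide": [0,0,0],"rotation": [0,0,0]},{"slide": [0,0,0],"rotation": [0,0,0]}]' --claw 0 --squeeze 50

```text
time: 11.45
eef_pos: [0.5171, 0.0228, 0.0378]
tool_rot: [179.9, 35.0, 87.8]
wrist_force: [-4.7, 2.3, 5.6]
finger_gap: 0.0541
gripper_force: 53.2
```

Request:
step_arm --steps '[{"slide": [0,0,0],"rotation": [0,0,0]}]'

```text
time: 11.58
eef_pos: [0.5171, 0.0228, 0.0378]
tool_rot: [179.9, 35.0, 87.8]
wrist_force: [-3.9, 2.5, 5.5]
finger_gap: 0.054
gripper_force: 53.2
```

```bash
python3 - <<'E'
from h import *
p=env.sense()["eef_pos"]
plan([(p-O(A,-2.2)[:,2]*.0227+[0,0,.2],O(A,-2.2),0)])
E
```

```text
11.575 [0.5171 0.0228 0.0385]
[0.5171 0.0228 0.2378] [-0.4573, 0.0015, -0.653] [0.0009, 0.0, 0.0002]
```

Request:
step_arm --steps '[{"slide": [-0.05,0,-0.07],"rotation": [0,0,0]},{"slide": [-0.15,0,-0.21],"rotation": [0,0,0]},{"slide": [-0.26,0,-0.37],"rotation": [0,0,0]},{"slide": [-0.37,0.001,-0.53],"rotation": [0,0,0]},{"slide": [-0.457,0.0015,-0.653],"rotation": [0,0,0]}]'

```text
time: 12.2
eef_pos: [0.5176, 0.0228, 0.2385]
tool_rot: [179.6, 34.9, 87.8]
wrist_force: [0.7, 0.1, -2.0]
finger_gap: 0.0542
gripper_force: 53.2
```

```bash
cat >>h.py <<'E'
CT=R.from_euler('xyz',[179.9,35,87.8],degrees=True).as_matrix().T@(np.array([.517,.0138,.0556])-[.5171,.0228,.0378])
def hang(zs,yaw,xy=PEG[:2]):
    Rg=O(B,yaw)
    plan([(np.r_[xy,z]-Rg@CT-Rg[:,2]*.0227,Rg,0) for z in zs])
E
python3 - <<'E'
from h import *
print(CT,env.sense()['joint_pos'])
for y in (-2.2,-25): hang([.23],y)
E
```

```text
[-0.01757974  0.00026201 -0.00941988] [  6.01344739   2.62402338 106.16609415 -35.30626375  78.90975374
  17.52544302]
12.2 [0.5176 0.0228 0.2392]
[0.6499 0.2153 0.239 ] [0.6484, 0.502, -0.4483] [0.0016, 0.4995, 0.0014]
12.2 [0.5176 0.0228 0.2392]
[0.6568 0.2137 0.239 ] [0.6442, 0.5296, -0.4452] [-0.023, 0.4918, 0.1397]
```

Request:
step_arm --steps '[{"slide": [0.02,0.05,-0.09],"rotation": [0,0.05,0]},{"slide": [0.08,0.1,-0.16],"rotation": [0,0.1,0]},{"slide": [0.14,0.15,-0.22],"rotation": [0,0.15,0]},{"slide": [0.2,0.2,-0.26],"rotation": [0.001,0.2,0]},{"slide": [0.28,0.25,-0.3],"rotation": [0.001,0.25,0.001]}]'

```text
time: 12.82
eef_pos: [0.584, 0.121, 0.2587]
tool_rot: [179.9, -10.3, 87.8]
wrist_force: [0.0, -0.2, -2.3]
finger_gap: 0.0536
gripper_force: 53.2
```

```bash
python3 - <<'E'
from h import *
print(env.sense()['joint_pos'])
hang([.23],-2.2)
E
```

```text
[-3.6651771   4.5157905  97.50294142 10.5302876  78.29058998 -3.5802404 ]
12.825 [0.584  0.121  0.2594]
[0.6499 0.2153 0.239 ] [0.3663, 0.2482, 0.1502] [0.0009, 0.2483, 0.0001]
```

Request:
step_arm --steps '[{"slide": [0.09,0.05,0.0],"rotation": [0,0.05,0]},{"slide": [0.17,0.1,0.02],"rotation": [0,0.1,0]},{"slide": [0.24,0.15,0.05],"rotation": [0,0.15,0]},{"slide": [0.3,0.2,0.1],"rotation": [0.001,0.2,0]},{"slide": [0.366,0.248,0.15],"rotation": [0.001,0.248,0]}]'

```text
time: 13.45
eef_pos: [0.6496, 0.2146, 0.2366]
tool_rot: [-179.9, -54.9, 87.7]
wrist_force: [0.8, 0.3, -2.2]
finger_gap: 0.0541
gripper_force: 53.2
```

Request:
step_arm --steps '[{"slide": [0,0,0],"rotation": [0,0,0]}]'

```text
time: 13.58
eef_pos: [0.6476, 0.2142, 0.2327]
tool_rot: [-179.1, -54.6, 87.1]
wrist_force: [0.2, 0.1, -1.8]
finger_gap: 0.0536
gripper_force: 53.4
```

```bash
python3 - <<'E'
from h import *
from plant import capture
import cv2
print(env.sense()['joint_pos'])
hang([.21,.2],-2.2)
t=capture("top")[80:200,90:250,::-1];q=capture("scene")[80:230,270:470,::-1]
cv2.imwrite("pics/g6.png",np.hstack([cv2.resize(x,(400,300),interpolation=cv2.INTER_CUBIC) for x in(t,q)]))
E
```

```text
[ -9.47564187  19.1238584   94.67764015  54.58473334  82.28675897
 -23.13065373]
13.575 [0.6476 0.2142 0.2334]
[0.6499 0.2153 0.219 ] [-0.0441, 0.0095, 0.0372] [-0.0018, 0.0023, -0.0024]
[0.6499 0.2153 0.209 ] [-0.0767, 0.0099, 0.0604] [-0.0018, 0.0023, -0.0024]
```

View pics/g6.png

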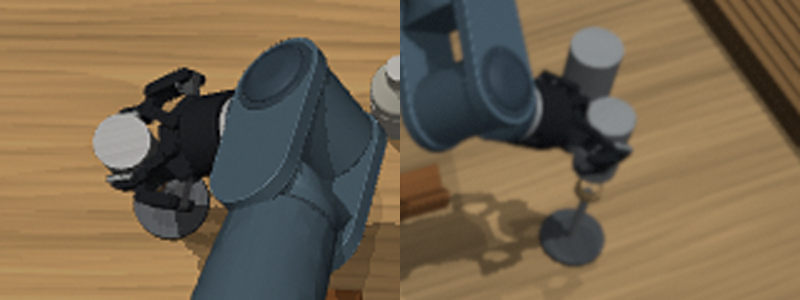

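```bash
python3 - <<'E'
from h import *
st=env.sense();Rg=R.from_euler('xyz',st["tool_rot"],degrees=True).as_matrix()
C=st["eef_pos"]+Rg@CT;ax=Rg@(R.from_euler('xyz',[179.9,35,87.8],degrees=True).as_matrix().T@g);b=C+.05*ax
print("model",C,ax,b,pl("top",(138.5,136.5),b[2]),pl("scene",(375.3,137.1),b[2]),
 "head",pl("top",(150.4,150.5),.13),pl("scene",(364,174.3),.127))
hang([.21,.2],-2.2)
E
```

```text
model [0.64847878 0.19662797 0.22814165] [0.00316813 0.00766662 0.99968804] [0.64863719 0.1970113  0.27812605] [0.64561884 0.19392253 0.27812605] [0.64553257 0.19700108 0.27812605] head [0.64871623 0.19596561 0.13      ] [0.6492838  0.19942697 0.127     ]
13.675 [0.6489 0.2145 0.2377]
[0.6499 0.2153 0.219 ] [-0.059, 0.0041, 0.0461] [-0.0007, 0.0025, -0.0004]
[0.6499 0.2153 0.209 ] [-0.0916, 0.0042, 0.0693] [-0.0007, 0.0025, -0.0004]
```

The closed end is at (122,142) in the left crop and (611,115) in the right. Seen from the same cameras, it sits 2–3 mm short of the peg head's centre, well within the 7 mm clearance. I'll trim that and lower.

```bash
python3 - <<'E'
from h import *
hang([.21,.19,.165],-2.2,PEG[:2]+[.0015,.001])
E
```

```text
13.675 [0.6489 0.2145 0.2377]
[0.6514 0.2163 0.219 ] [-0.0565, 0.01, 0.0496] [-0.0007, 0.0025, -0.0004]
[0.6514 0.2163 0.199 ] [-0.1217, 0.0101, 0.0959] [-0.0007, 0.0025, -0.0004]
[0.6514 0.2163 0.174 ] [-0.2032, 0.0104, 0.1539] [-0.0007, 0.0025, -0.0004]
```

Request:
step_arm --steps '[{"slide": [-0.05,0.01,0.045],"rotation": [-0.001,0.0025,0]},{"slide": [-0.09,0.01,0.072],"rotation": [-0.001,0.0025,0]},{"slide": [-0.122,0.01,0.096],"rotation": [-0.001,0.0025,0]},{"slide": [-0.165,0.01,0.126],"rotation": [-0.001,0.0025,0]},{"slide": [-0.203,0.01,0.154],"rotation": [-0.001,0.0025,0]}]'

```text
time: 14.3
eef_pos: [0.6514, 0.2166, 0.1724]
tool_rot: [-180.0, -55.1, 87.6]
wrist_force: [0.8, -0.7, -1.5]
finger_gap: 0.0539
gripper_force: 53.4
```

```bash
python3 - <<'E'
from h import *
from plant import capture
import cv2
print(env.sense()['joint_pos'])
hang([.14,.12,.1],-2.2,PEG[:2]+[.0015,.001])
t=capture("top")[110:190,110:217,::-1];q=capture("scene")[130:230,300:433,::-1]
cv2.imwrite("pics/g7.png",np.hstack([cv2.resize(x,(400,300),interpolation=cv2.INTER_CUBIC) for x in(t,q)]))
E
```

```text
[ -9.35527993  24.12414114  95.51953483  56.11454668  78.74383784
 -28.39091636]
14.3 [0.6514 0.2166 0.1731]
[0.6514 0.2163 0.149 ] [-0.0797, 0.0, 0.0543] [0.0004, -0.0007, -0.0005]
[0.6514 0.2163 0.129 ] [-0.1454, 0.0001, 0.1001] [0.0004, -0.0007, -0.0005]
[0.6514 0.2163 0.109 ] [-0.211, 0.0001, 0.1458] [0.0004, -0.0007, -0.0005]
```

View pics/g7.png

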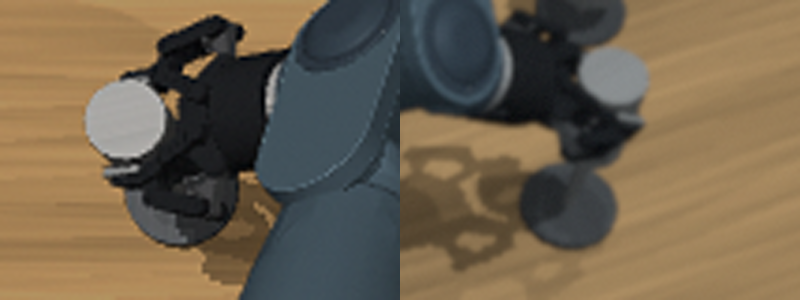

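The mouth has passed over the head (post visible below it) with no side force. I'll lower on.

Request:
step_arm --steps '[{"slide": [-0.05,0,0.034],"rotation": [0,0,0]},{"slide": [-0.1,0,0.069],"rotation": [0,0,0]},{"slide": [-0.15,0,0.103],"rotation": [0,0,0]},{"slide": [-0.19,0,0.131],"rotation": [0,0,0]},{"slide": [-0.211,0,0.146],"rotation": [0,-0.0007,0]}]'

```text
time: 15.02
eef_pos: [0.6511, 0.2164, 0.108]
tool_rot: [-179.8, -55.0, 87.5]
wrist_force: [0.9, 0.0, -2.1]
finger_gap: 0.0539
gripper_force: 53.4
```

```bash
python3 - <<'E'
from h import *
st=env.sense();print(st["wrist_force"],st["tool_rot"])
hang([.092,.09,.088,.086],-2.2,PEG[:2]+[.0015,.001])
E
```

```text
[ 9.39464381e-01  1.66196470e-03 -2.07033446e+00] [-179.83454902  -55.01008065   87.54317911]
15.025 [0.6511 0.2164 0.1087]
[0.6514 0.2163 0.101 ] [-0.0254, 0.0012, 0.0174] [0.0002, -0.0001, -0.0008]
[0.6514 0.2163 0.099 ] [-0.0319, 0.0013, 0.0219] [0.0002, -0.0001, -0.0008]
[0.6514 0.2163 0.097 ] [-0.0385, 0.0013, 0.0265] [0.0002, -0.0001, -0.0008]
[0.6514 0.2163 0.095 ] [-0.045, 0.0013, 0.0311] [0.0002, -0.0001, -0.0008]
```

Request:
step_arm --steps '[{"slide": [-0.013,0.001,0.009],"rotation": [0,0,0]},{"slide": [-0.022,0.001,0.015],"rotation": [0,0,0]},{"slide": [-0.028,0.001,0.0193],"rotation": [0,0,0]},{"slide": [-0.032,0.001,0.022],"rotation": [0,0,0]},{"slide": [-0.032,0.001,0.022],"rotation": [0,0,0]}]'

```text
time: 15.65
eef_pos: [0.6518, 0.2162, 0.0996]
tool_rot: [-180.0, -55.0, 87.7]
wrist_force: [-0.5, -0.4, -1.4]
finger_gap: 0.0539
gripper_force: 53.4
```

Request:
step_arm --steps '[{"slide": [-0.0033,0,0.0023],"rotation": [0,0,0]},{"slide": [-0.0033,0,0.0023],"rotation": [0,0,0]}]'

```text
time: 15.9
eef_pos: [0.6517, 0.2162, 0.0985]
tool_rot: [-180.0, -55.0, 87.7]
wrist_force: [0.0, 0.3, -2.1]
finger_gap: 0.0538
gripper_force: 53.4
```

Free so far. I'll go down 1 mm at a time until it touches.

Request:
step_arm --steps '[{"slide": [-0.0033,0,0.0023],"rotation": [0,0,0]},{"slide": [-0.0033,0,0.0023],"rotation": [0,0,0]}]'

```text
time: 16.15
eef_pos: [0.6517, 0.2162, 0.0974]
tool_rot: [-180.0, -55.0, 87.7]
wrist_force: [-0.2, -0.9, -2.4]
finger_gap: 0.054
gripper_force: 53.4
```

Request:
step_arm --steps '[{"slide": [-0.0033,0,0.0023],"rotation": [0,0,0]},{"slide": [-0.0033,0,0.0023],"rotation": [0,0,0]}]'

```text
time: 16.4
eef_pos: [0.6517, 0.2162, 0.0964]
tool_rot: [-180.0, -55.0, 87.7]
wrist_force: [0.6, -0.3, -3.2]
finger_gap: 0.0541
gripper_force: 53.4
```

Request:
step_arm --steps '[{"slide": [-0.0033,0,0.0023],"rotation": [0,0,0]},{"slide": [-0.0033,0,0.0023],"rotation": [0,0,0]}]'

```text
time: 16.65
eef_pos: [0.6518, 0.2163, 0.0959]
tool_rot: [180.0, -55.0, 87.7]
wrist_force: [-1.6, -1.1, -0.1]
finger_gap: 0.0537
gripper_force: 53.6
```

Request:
step_arm --steps '[{"slide": [-0.0033,0,0.0023],"rotation": [0,0,0]},{"slide": [-0.0033,0,0.0023],"rotation": [0,0,0]}]'

```text
time: 16.9
eef_pos: [0.6519, 0.2164, 0.0958]
tool_rot: [180.0, -55.1, 87.8]
wrist_force: [-3.0, -1.3, 5.6]
finger_gap: 0.0538
gripper_force: 54.2
```

It has touched down (TCP stopped falling, about 8 N change). I'll release and back out along the fingers.

Request:
step_arm --steps '[{"slide": [0,0,0],"rotation": [0,0,0]},{"slide": [0,0,0],"rotation": [0,0,0]},{"slide": [0,0,0],"rotation": [0,0,0]},{"slide": [0,0,0],"rotation": [0,0,0]},{"slide": [0,0,0],"rotation": [0,0,0]}]' --claw 1

```text
time: 17.52
eef_pos: [0.6518, 0.2162, 0.0945]
tool_rot: [-180.0, -55.0, 87.7]
wrist_force: [-0.6, 0.2, -1.0]
finger_gap: 0.0852
gripper_force: 0.0
```

Request:
step_arm --steps '[{"slide": [0,0,-0.05],"rotation": [0,0,0]},{"slide": [0,0,-0.15],"rotation": [0,0,0]},{"slide": [0,0,-0.3],"rotation": [0,0,0]},{"slide": [0.05,0,-0.42],"rotation": [0,0,0]},{"slide": [0.2,0,-0.5],"rotation": [0,0,0]}]'

```text
time: 18.15
eef_pos: [0.6489, 0.1394, 0.2082]
tool_rot: [-179.9, -55.0, 87.4]
wrist_force: [-0.8, -0.1, -0.2]
finger_gap: 0.0853
gripper_force: 0.0
```

Request:
step_arm --steps '[{"slide": [0.15,-0.1,-0.1],"rotation": [0,0,0]},{"slide": [0.3,-0.2,-0.2],"rotation": [0,0,0]},{"slide": [0.3,-0.4,-0.2],"rotation": [0,0,0]},{"slide": [0.3,-0.4,-0.2],"rotation": [0,0,0]}]'

```text
time: 18.65
eef_pos: [0.5464, 0.1481, 0.2978]
tool_rot: [-180.0, -55.0, 87.6]
wrist_force: [0.9, -1.0, -0.3]
finger_gap: 0.0855
gripper_force: 0.0
```

```bash
python3 - <<'E'
from h import *
from plant import capture
import cv2
print(env.sense()["eef_pos"],env.sense()["time"])
a={n:capture(n) for n in("top","scene")};b={n:capture(n) for n in a}
m={n:camera_model(n) for n in a}
for n in a:
    P=np.array([[*PEG[:2],.138]]);uv=cv2.projectPoints(P,m[n]["rvec"],m[n]["tvec"],m[n]["camera_matrix"],None)[0][0,0]
    u,v=uv.astype(int);w=a[n][v-22:v+22,u-22:u+22].astype(int)
    g_=w.min(2); sat=w.max(2)-w.min(2)
    mk=((sat<25)&(g_>120)).astype(np.uint8)
    k,l,s_,c_=cv2.connectedComponentsWithStats(mk); i=1+s_[1:,4].argmax()
    cen=c_[i]+[u-22,v-22]
    print(n,uv,"disc",cen,s_[i],pl(n,cen,.138),"moved",np.abs(a[n].astype(int)-b[n]).max())
E
```

```text
[0.54640794 0.14805634 0.29779296] 18.65
top [149.23642976 149.4728826 ] disc [150.05538462 148.99384615] [ 13  12  29  20 325] [0.6508695  0.19537411 0.138     ] moved 191
scene [364.21383706 172.19660356] disc [364.94699647 172.01060071] [ 13  14  21  17 283] [0.64963201 0.19950284 0.138     ] moved 43
```

Request:
step_arm --steps '[{"slide": [0,0,0],"rotation": [0,0,0]},{"slide": [0,0,0],"rotation": [0,0,0]},{"slide": [0,0,0],"rotation": [0,0,0]},{"slide": [0,0,0],"rotation": [0,0,0]}]'

```text
time: 19.35
eef_pos: [0.549, 0.1487, 0.2972]
tool_rot: [-180.0, -55.0, 87.7]
wrist_force: [-0.3, -0.1, 0.0]
finger_gap: 0.0859
gripper_force: 0.0
```

```bash
python3 -c "
from plant import job
print(job.close_job())"
```

```text
the job is handed in; nothing more can be done
None
```

The steel beaker hangs upside down on the empty peg after being laid, released and regripped in the V-block; both cameras put its bottom over the peg at about 138 mm, and I handed the job in at about 19 s (no verdict returned).

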